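# Hold the angle gauge flush on the sander's tilted table

### The job

The table of the bench disc sander has been set to a slope and we want to read its angle: pick up the digital angle gauge that stands on the steel surface plate, carry it over, tilt it to match the table and lay its base flat on it, the whole base on the table top and its long side running straight up and down the slope. Finish while still gripping the gauge and pressing it gently but firmly flush against the table, for the reading; do not shift the table's setting, and leave everything else where it is.

Things in the scene. Friction and masses are not known exactly. Their poses are not given: they have to be found in the camera images.
- gauge: digital angle gauge, a grey upright block 90 long (its x) by 28 thick (its y) by 56 mm high (its z), 0.13 to 0.21 kg, loose, with a flat base; origin at the centre of the base. Dark display on its -y face near the +x end; the middle 25 mm of both faces is plain: grip it there, across the 28 mm
- plate: steel surface plate 150 (x) by 110 (y) by 30 mm high on which the gauge stands at the start; fixed; origin at the centre of its underside
- sander: bench disc sander, cream and grey, fixed, about 400 by 240 by 275 mm high; origin on the bench below the face of its upright 200 mm disc (centre 165 mm up); x points from the table through the disc to the motor, z up. The table is in front of the disc; a housing of 107 mm radius, motor and switch box are behind it
- sander_table: the sander's tilting aluminium table, held by stiff friction at a slope of 15 to 35 degrees. Origin at the middle of its upper edge by the disc, in the plane of the top face, 160 mm above the bench; x up the slope, y along the level edge, z out of the top face. Top face spans x -155 to -4, y -120 to 120 mm, 12 mm thick; a mitre slot 8 mm deep runs along y at x -139 to -120 mm
- table_mid (a point): point on the table's top face, 68 mm below its upper edge (x = -68 mm, y = 0 of the table), the middle of the flat between disc and slot; axes as the table's. The table stays put under the push of about 10 N that beds the gauge down firmly
- jar: closed glass jar with metal lid, 64 mm across, 72 mm high, loose bystander; origin under its centre
- blank: plywood blank 110 by 60 by 14 mm lying on the bench, loose bystander; origin under its centre
- stick: tan rubber cleaning stick for the abrasive, 150 by 36 by 36 mm, lying on the bench, loose bystander; origin under its centre
- spanner: steel spanner 150 mm long, lying on the bench, loose bystander; origin under it
There are look-alikes about, which are no part of the job. There is more than one size of the gauge; the one meant has the size given above.

How it is judged:
By the outcome, as a careful person would: the job done as asked, in the order asked, and still so for the second after the job is handed in, while the arm keeps its last pose, push and grip.
It also fails if it takes over 40 s, if anything falls off the work surface, if the arm or the gripper's body presses on something with over 40 N, if the wrist force passes 120 N, or if a joint passes its speed limit or range.

### The arm

A 6-joint arm with a two-finger parallel gripper is mounted at the origin on the work surface. World frame = base frame: x ahead of the robot, y to its left, z up, the work surface at z = 0. Lengths are in m, angles in rad, forces in N, time in s.
With the tool pointing down it reaches from about 0.35 to 0.975 m from the base axis. Payload 4.9 kg.
Tool frame: the origin (TCP) lies midway between the tips of the shut fingers; the grasp point (between the pads) lies 19 mm behind it; z points along the fingers, y is the line along which they close (so a half turn about z gives the same grasp; the last joint's range is limited). The gripper opens to 85 mm and grips with 20 to 120 N. Pads are 22 mm wide; open, the fingers measure 114 mm over their backs; the gripper's body (76 mm by 85 mm) begins 54 mm behind the grasp point. The pads swing forward as they close: fully open they stand 13 mm farther back than shut.
Start: joints at [1.191, 0.053, 1.613, -0, 1.476, -0.119], TCP at [0.161, 0.604, 0.231] pointing down, gripper open.
Joint ranges: [-3.01, 3.01], [-1.01, 2.22], [0.06, 2.58], [-1.02, 4.17], [0.09, 2.62], [-3.14, 3.14]. Speed limits (rad/s): [2.57, 2.57, 3.14, 3.14, 3.14, 3.14].

### API

Orientations are given as a unit quaternion [w, x, y, z].
In Python, from plant import manip gives the robot as it stands.
- The arm moves only by the tool move_arm, never from a script. Its argument "increments" is one flat list of numbers, 5 for each row, row after row: the shift along the tool's x, y, z in mm, then the turn about the tool's z in rad, then the opening, from 0 (shut) to 1 (fully open). In form: [tx, ty, tz, spin, jaw, tx, ty, tz, spin, jaw, ...]. A call has 1 to 8 rows; each row shifts and turns the commanded pose from where the row before left it, along the tool's axes as they then stand; what a row does not reach is not made up. A row lasts 1/12 s, in which the tool goes at most 41.7 mm and 7.16 degrees, less where a joint would pass 70% of its speed; a pose out of reach is approached as far as the arm can. A call with a gripper value outside its range is refused whole. The fingers move at their own pace and stop on an object; the grip force is fixed at half the most. Time passes only in rows, so rows that do not move let the fingers close. It gives the time, the measured TCP pose, the force, the opening and the grip force at its end, in the units of the state.
- manip.state(): the state, without advancing time (a new reading comes with each control period).
- manip.grab_frame(name): name is "scene" or "top"; returns a dict with "image" (420x560x3 uint8, blue, green, red), "fov_y" (degrees; the focal length in pixels is half the picture's height over the tangent of half this angle, whatever the lens; pixels are square), "cx", "cy" (the principal point, pixels), "k1" (the pictures are not rectified: a ray, as slopes to the right and down, at radius r is drawn at 1 + k1 r^2 times it, then the intrinsics apply), "eye" and "rotation" of the camera in the world. Camera axes: x right, y down, z forward; pixel columns grow to the right and rows downward; lengths in m; the calibration is good to about 2 mm. A picture is of the moment at which its call begins. There is no depth.
- manip.job_done(): hands the job in; it is judged then, once.
The state is a dict: "time": time; "joint_pos": joint angles; "joint_vel": joint speeds; "joint_efforts": joint torques, N m; "tool_pos": TCP position; "tool_rot": TCP orientation; "contact_force": force on the tool from outside, world axes, zero at the start; "ft_torque": the same for the moment, N m; "gripper_width": opening from 0.0 (shut) to 1.0 (fully open); "grasp_force": force on a finger pad.
Only numpy, scipy, OpenCV 4.12 (cv2) and the standard library are available. Lean on these libraries where they do the work, as an engineer would, in place of code of your own. Each camera call takes 0.05 s, during which the arm holds its last target. There are 200 camera calls.

## Working session

There is one attempt and no reset: what is moved stays moved. The work goes in short steps, Python scripts to look and compute and a tool call to move; the robot and the scene stay as the last step left them, time stands still between calls to the robot, and variables do not carry over. Pictures are saved under pics/ and viewed, at most 10 in all, crops included, and the job is handed in when it is done.

Besides the shell and the picture viewer there is one more tool, called after "Emit:" as name(argument=value, ...), one argument or row to a line, values as JSON. move_arm: Moves the arm, as the interface text tells. Its arguments: {"type":"object","properties":{"increments":{"type":"array"}},"required":["increments"]}

```bash
mkdir -p pics; python3 - <<'E'
from plant import manip
import cv2,pickle
for n in("scene","top"):
    f=manip.grab_frame(n); cv2.imwrite(f"pics/{n}0.png",cv2.resize(f["image"],(784,588),interpolation=cv2.INTER_CUBIC)); pickle.dump(f,open(f"{n}0.pkl","wb"))
    print({k:v for k,v in f.items() if k!="image"})
print(manip.state())
E
```

```text
{'fov_y': 49.26340042514208, 'cx': 286.3969354884291, 'cy': 208.55879952627774, 'k1': -0.11524574098653964, 'eye': array([1.17152495, 0.15856135, 0.88448753]), 'rotation': array([-0.19586698,  0.54608262,  0.76139067, -0.28933396])}
{'fov_y': 54.60352401449874, 'cx': 274.1245073601388, 'cy': 205.1140640673186, 'k1': 0.022426409318465294, 'eye': array([ 0.42742875, -0.05396955,  1.27604576]), 'rotation': array([-0.02537525,  0.71174629, -0.70125308,  0.03189743])}
{'time': 0.1, 'joint_pos': array([ 1.19102766e+00,  5.33018779e-02,  1.61418083e+00, -4.11819966e-05,
        1.47600968e+00, -1.18992228e-01]), 'joint_vel': array([ 0.00047827, -0.00197914, -0.00270727,  0.00016898,  0.00155722,
       -0.00042282]), 'joint_efforts': array([ 2.27516462e-04, -3.94902313e+01, -3.71364641e+01, -1.72027403e-04,
        3.87589331e-03,  1.07532568e-05]), 'tool_pos': array([0.16093455, 0.60332661, 0.23016471]), 'tool_rot': array([-2.14567246e-04,  1.30017065e-01,  9.91511301e-01, -9.25539211e-04]), 'contact_force': array([ 0.08899623,  0.03066416, -0.52269341]), 'ft_torque': array([-0.03762321, -0.0260562 ,  0.05796074]), 'grasp_force': 0.0, 'gripper_width': 0.9984167815557803}
```

View pics/scene0.png

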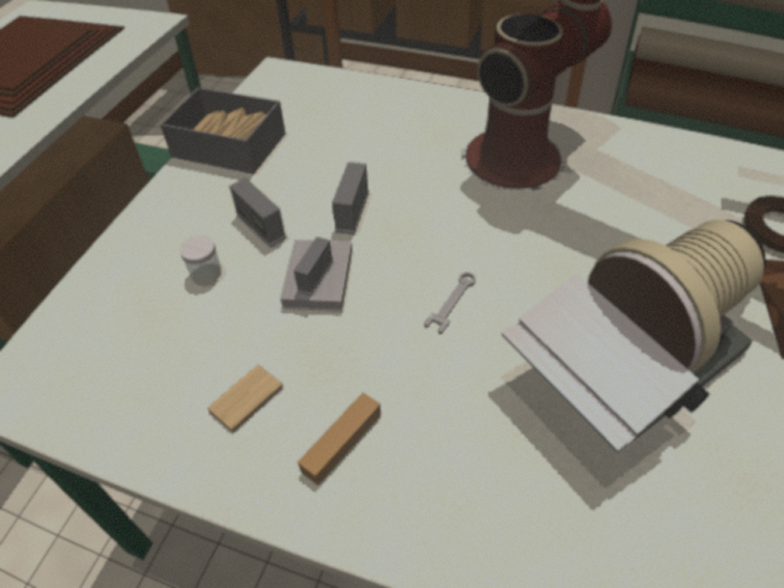

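View pics/top0.png

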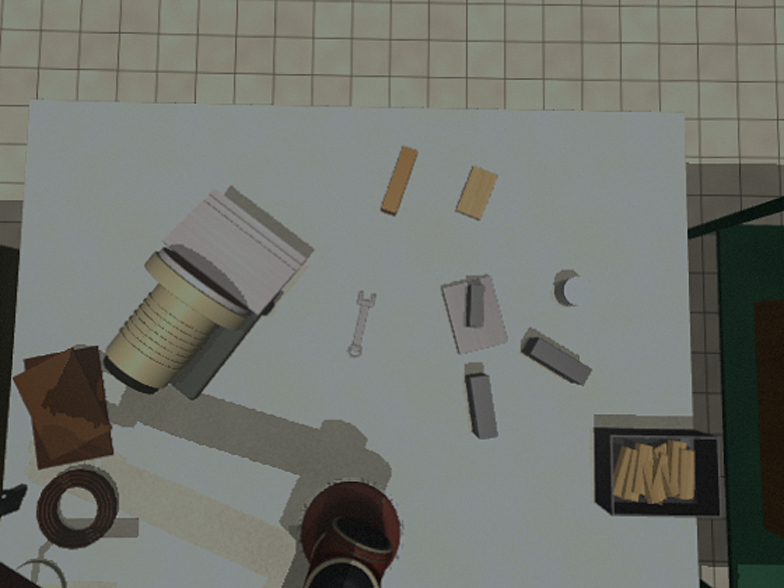

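```bash
cat > h.py <<'E'
import numpy as np,cv2,pickle
from scipy.spatial.transform import Rotation as R
F={n:pickle.load(open(f"{n}0.pkl","rb")) for n in("scene","top")}
def rot(q): return R.from_quat(np.asarray(q)[[1,2,3,0]]).as_matrix()
def proj(n,P):
    f=F[n]; p=(np.atleast_2d(P)-f["eye"])@rot(f["rotation"]); fl=210/np.tan(np.radians(f["fov_y"])/2)
    s=p[:,:2]/p[:,2:]; s=s*(1+f["k1"]*(s**2).sum(1,keepdims=True)); return s*fl+[f["cx"],f["cy"]]
def crop(n,x0,y0,w,h,k,out):
    c=cv2.resize(F[n]["image"][y0:y0+h,x0:x0+w],None,fx=k,fy=k,interpolation=cv2.INTER_CUBIC)
    return c
E
python3 - <<'E'
from h import *
for P in([0,0,0],[.161,.604,.231],[.5,0,0],[.5,.3,0]): print(P,proj("scene",P),proj("top",P))
# full-res crops: left gauge, right table, scene above top below
a=crop("scene",185,110,80,120,5,0);b=crop("top",305,185,80,120,5,0)
cv2.imwrite("pics/g.png",np.hstack([a,b]))
a=crop("scene",350,140,195,185,4,0);cv2.imwrite("pics/ts.png",a[:600,:780])
a=crop("top",70,110,190,140,4,0);cv2.imwrite("pics/tt.png",a)
E
```

```text
[0, 0, 0] [[365.71993464 112.92203069]] [[250.12039166 379.6429454 ]]
[0.161, 0.604, 0.231] [[607.1145664  127.46495899]] [[  1.26777185 343.18073346]]
[0.5, 0, 0] [[321.36281182 232.79187108]] [[253.27848368 214.68116712]]
[0.5, 0.3, 0] [[444.85932097 264.41355634]] [[157.28256376 213.25943906]]
```

View pics/g.png

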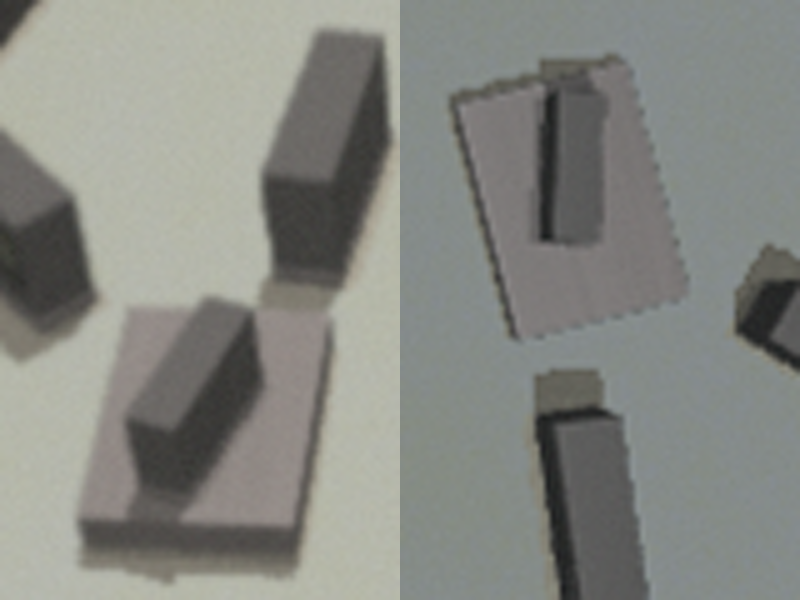

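View pics/ts.png

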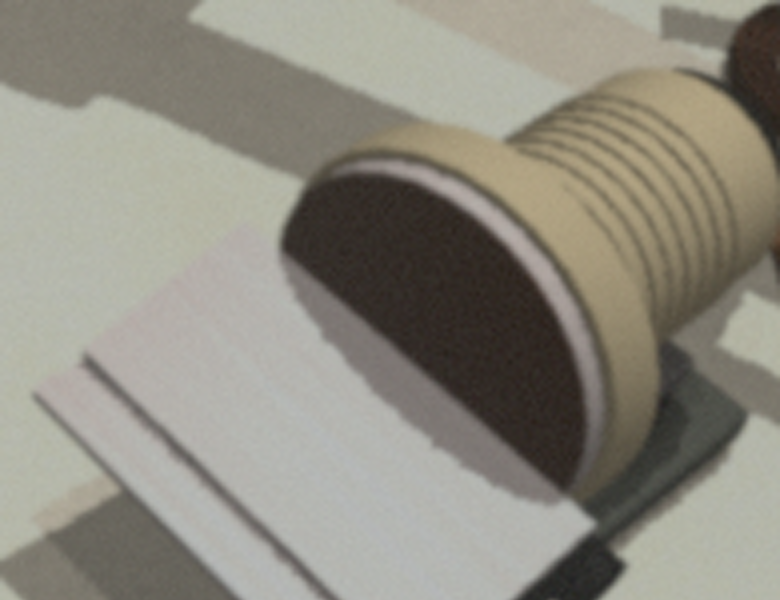

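View pics/tt.png

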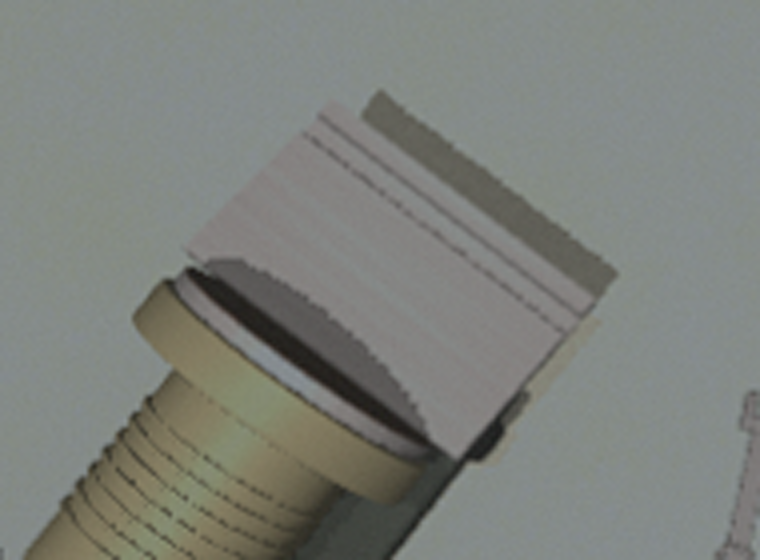

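```bash
cat >> h.py <<'E'
def full(x0,y0,k,pts): return np.array([x0,y0])+(np.array(pts,float)+.5)/k-.5
from scipy.optimize import least_squares
def tableT(p):  # p: x,y,yaw,slope
    return R.from_euler("ZY",[p[2],-p[3]]).as_matrix(),np.array([p[0],p[1],.16])
def fit(fun,obs,p0):
    r=lambda p:np.concatenate([(proj(n,fun(p,np.array(L)))-px).ravel() for n,L,px in obs])
    s=least_squares(r,p0,loss="soft_l1",f_scale=1.); 
    print(s.x.round(4)); print(r(s.x).reshape(-1,2).round(1).tolist()); return s.x
E
cat > m.py <<'E'
from h import *
def tf(p,L): M,t=tableT(p); return L/1000@M.T+t
obs=[("top",[[-155,-120,0],[-155,120,0],[-4,-120,0],[-4,120,0],[-120,-120,0],[-120,120,0],[-139,120,0],[-139,-120,0]],
  full(70,110,4,[[597,303],[333,98],[455,458],[185,250],[570,331],[303,134],[318,116],[586,312]])),
 ("scene",[[-155,-120,0],[-155,120,0],[-4,-120,0]],[0,0])]
# assign scene corners: camera sees y+ at right or left -> try both
best=None
sc=full(350,140,4,[[35,395],[595,525],[87,355]]); low=[620.5/1.4-.5,447.5/1.4-.5]
for s in(1,-1):
  o=[obs[0],("scene",[[-155,-120*s,0],[-4,120*s,0],[-120,-120*s,0],[-155,120*s,0]],np.vstack([sc,low]))]
  print("s",s); fit(tf,o,[.45,.35,3.6+0.6 if 0 else np.arctan2(.17,-.2),.4])
def gf(p,L): return L/1000@R.from_euler("z",p[2]).as_matrix().T+np.array([p[0],p[1],p[3]])
def dims(p,S): # free height & len
    return gf(p,np.array(S)*[p[4],p[5],p[6]])
top=[[-.5,-.5,1],[.5,-.5,1],[.5,.5,1],[-.5,.5,1]]
# gauge x ~ world -x (toward base): image-top view up=+x world, left=+y
o=[("top",[[.5,.5,1],[.5,-.5,1],[-.5,-.5,1],[-.5,.5,1],[-.5,.5,0]],full(305,185,5,[[158,85],[207,92],[203,243],[155,240],[135,240]])),
 ("scene",[[.5,-.5,1],[.5,.5,1],[-.5,.5,1],[-.5,-.5,1],[.5,.5,0],[-.5,.5,0]],full(185,110,5,[[130,418],[187,432],[253,312],[207,298],[190,490],[263,383]]))]
fit(lambda p,S:dims(p,S),o,[.5,-.2,0,.03,90,28,56])
fit(lambda p,S:dims(np.r_[p[:3],.03,90,28,56],S),o,[.5,-.2,0])
E
python3 m.py
```

```text
s 1
[ 0.5294  0.281  -0.6314  2.8575]
[[-0.4, -0.9], [-0.5, 0.5], [0.7, 0.2], [-0.8, -0.2], [-1.3, 1.0], [-1.3, -0.2], [-0.5, -0.2], [-1.1, 0.9], [-1.2, -0.3], [-0.2, -0.4], [-1.6, -0.5], [-1.8, 2.9]]
s -1
[0.5168 0.2784 2.5301 0.4564]
[[-66.6, -41.7], [65.2, 57.1], [-68.1, -46.9], [69.5, 56.2], [-68.0, -41.3], [65.5, 56.3], [65.7, 56.3], [-67.5, -40.6], [1.2, 1.3], [-0.5, -6.4], [-0.2, 0.0], [-0.1, 0.5]]
[ 4.89400e-01 -2.57400e-01 -2.37000e-02  3.65000e-02  8.62876e+01
  2.81122e+01  4.78222e+01]
[[-0.9, 1.5], [-1.1, 0.5], [-1.0, -0.3], [-1.0, -0.1], [0.5, 0.1], [-0.9, -0.2], [-1.8, -0.1], [0.1, -0.1], [-0.9, 0.1], [0.0, 1.4], [-0.0, -1.1]]
[ 0.4899 -0.2575 -0.016 ]
[[-0.8, 0.7], [-1.1, -0.4], [-0.8, 0.1], [-0.8, 0.4], [0.3, 0.6], [-1.4, 0.1], [-2.3, 0.1], [0.1, -1.1], [-0.9, -0.8], [0.0, 3.8], [0.2, 0.2]]
```

```bash
cat > m2.py <<'E'
from h import *
def tf(p,L): M,t=tableT(p); return np.array(L)/1000@M.T+t
def gf(p,L): return np.array(L)*[.09,.028,.056]@R.from_euler("z",p[2]).as_matrix().T+[p[0],p[1],.03]
T=[[-155,120,0],[-155,-120,0],[-4,120,0],[-4,-120,0],[-120,120,0],[-120,-120,0],[-139,-120,0],[-139,120,0]]
tp=full(70,110,4,[[597,303],[333,98],[455,458],[185,250],[570,331],[303,134],[318,116],[586,312]])
S=[[-155,-120,0],[-4,120,0],[-120,-120,0],[-4,-120,0]] ;S=[[-155,-120,0],[-4,120,0],[-120,-120,0]]
sp=full(350,140,4,[[35,395],[595,525],[87,355]])
G=[[.5,.5,1],[.5,-.5,1],[-.5,-.5,1],[-.5,.5,1]]; gp=full(305,185,5,[[158,85],[207,92],[203,243],[155,240]])
H=[[.5,-.5,1],[.5,.5,1],[-.5,.5,1],[-.5,-.5,1]]; hp=full(185,110,5,[[130,418],[187,432],[253,312],[207,298]])
P=[[75,55,30],[75,-55,30],[-75,-55,30],[-75,55,30]]
pf=lambda p,L:np.array(L)/1000@R.from_euler("z",p[2]).as_matrix().T+[p[0],p[1],0]
# plate: top view corners (55,98)(222,57)(288,297)(117,340) ; scene (80,522)(297,525)(332,315)(127,308)
PT=[[75,55,30],[75,-55,30],[-75,-55,30],[-75,55,30]];pt=full(305,185,5,[[55,98],[222,57],[288,297],[117,340]])
PS=[[75,-55,30],[75,55,30],[-75,55,30],[-75,-55,30]];ps=full(185,110,5,[[80,522],[297,525],[332,315],[127,308]])
def res(p):
    t,g,q,ot,os=p[:4],p[4:7],p[7:10],p[10:12],p[12:14]
    r=[proj("top",tf(t,T))+ot-tp,proj("scene",tf(t,S))+os-sp,proj("top",gf(g,G))+ot-gp,proj("scene",gf(g,H))+os-hp,proj("top",pf(q,PT))+ot-pt,proj("scene",pf(q,PS))+os-ps]
    return r
s=least_squares(lambda p:np.r_[np.vstack(res(p)).ravel(),p[10:]/1.5],[.53,.28,2.51,.284,.49,-.257,-.02,.49,-.25,.2]+[0]*4,loss="soft_l1")
J=np.linalg.inv(s.jac.T@s.jac)
print(s.x.round(4),"sd",np.sqrt(np.diag(J)).round(4),"slope",np.degrees(s.x[3]))
for r in res(s.x):print(r.round(1).tolist())
M,t=tableT(s.x);print("mid",M@[-.068,0,0]+t);print(M)
np.save("fit.npy",s.x)
E
python3 m2.py
```

```text
[ 4.9280e-01  2.4570e-01  2.3929e+00 -5.4730e-01  4.6380e-01 -2.6890e-01
 -8.2000e-03  4.4560e-01 -2.7450e-01  2.6980e-01 -3.6101e+00 -9.3043e+00
  3.9560e-01  8.2307e+00] sd [0.0139 0.0102 0.0193 0.123  0.0146 0.0074 0.0276 0.0153 0.0076 0.013
 2.499  5.0401 1.5416 4.5169] slope -31.360433923342576
[[0.4, 11.0], [-0.6, -2.1], [6.0, 8.7], [11.0, 0.1], [-0.1, 12.9], [0.7, -1.3], [0.3, -2.1], [-0.2, 12.9]]
[[77.2, 26.4], [-95.9, -86.5], [74.8, 35.5]]
[[-0.7, 0.4], [-0.9, -0.8], [-0.4, -0.2], [-0.4, 0.2]]
[[-0.5, -0.2], [-1.5, -0.3], [0.3, -0.7], [-0.5, -0.3]]
[[-0.6, 0.6], [0.5, -0.2], [0.5, -0.7], [-0.2, -0.2]]
[[-0.1, -1.1], [-0.1, -0.1], [-0.2, 0.1], [0.8, 0.4]]
mid [0.5353147  0.20621056 0.19538857]
[[-0.62554879 -0.68069213 -0.38124393]
 [ 0.58125008 -0.7325696   0.35424585]
 [-0.52042008  0.          0.85391038]]
```

Emit:
move_arm(
  increments=[0,0,-40,0,1,0,0,-40,0,1,0,0,-40,0,1,0,0,-40,0,1,0,0,-30,0,1,0,0,0,0,1],
)

```text
time: 0.6
tool_pos: [0.1617, 0.6052, 0.4307]
tool_rot: [0.002, 0.13, 0.991, 0.007]
contact_force: [0.2, 0.4, 1.1]
gripper_width: 1.001
grasp_force: 0.0
```

```bash
sed -i 's/S=\[\[-155,-120,0\],\[-4,120,0\],\[-120,-120,0\]\]$/S=[[-155,120,0],[-4,-120,0],[-120,120,0]]/' m2.py; python3 m2.py
cat > go.py <<'E'
# go.py x y z toolYyaw_deg : increments (tool frame mm, spin) from the current pose
import sys; from h import *; from plant import manip
s=manip.state(); M=rot(s["tool_rot"]); d=np.array([float(a) for a in sys.argv[1:4]])-s["tool_pos"]
a=np.degrees(np.arctan2(M[1,1],M[0,1])); w=(float(sys.argv[4])-a+90)%180-90
print("pos",s["tool_pos"].round(4),"yaw",a.round(2),"tool mm",(M.T@d*1000).round(1),"spin rad",-np.radians(w).round(4),"rows",np.linalg.norm(d)/.0417,abs(w)/7.16,"j",s["joint_pos"].round(2))
E
python3 go.py .45 .1 .43 90;python3 go.py .49 -.257 .2 90
```

```text
[ 0.5289  0.2817  2.5079  0.2917  0.4892 -0.2569 -0.0081  0.4722 -0.2623
  0.2705  0.7834 -0.4074  0.4548  0.3529] sd [0.0029 0.0029 0.0078 0.0208 0.0033 0.0033 0.0252 0.0034 0.0035 0.0133
 1.0566 1.0546 1.2889 0.9743] slope 16.71541391249844
[[0.2, -0.9], [0.2, 0.4], [1.2, 0.1], [-0.2, -0.5], [-0.8, 1.0], [-0.6, -0.3], [0.2, -0.3], [-0.6, 0.9]]
[[-0.3, 0.1], [0.5, -0.1], [-0.8, -0.1]]
[[-0.4, 0.6], [-0.6, -0.6], [-0.1, -0.1], [-0.1, 0.3]]
[[-0.5, 0.4], [-1.3, 0.3], [0.7, -0.9], [-0.2, -0.5]]
[[-0.2, 0.8], [0.8, -0.0], [0.8, -0.7], [0.2, -0.1]]
[[-0.3, -0.1], [0.5, 0.9], [0.4, -0.2], [0.7, 0.0]]
mid [0.58136278 0.24313274 0.14044196]
[[-7.71817509e-01 -5.92093334e-01  2.31782694e-01]
 [ 5.67074521e-01 -8.05869396e-01 -1.70296811e-01]
 [ 2.87618186e-01 -1.38777878e-17  9.57745153e-01]]
pos [0.1617 0.6052 0.4307] yaw 75.06 tool mm [-408.8 -413.8   -4.2] spin rad -0.2607 rows 13.950272967048564 2.0863510839464396 j [ 1.19  0.01  1.33  0.    1.79 -0.12]
pos [0.1617 0.6052 0.4307] yaw 75.06 tool mm [-539.1 -751.5  221.5] spin rad -0.2607 rows 22.806616195590177 2.0863510839464396 j [ 1.19  0.01  1.33  0.    1.79 -0.12]
```

Emit:
move_arm(
  increments=[-25.5,-25.9,0,0,1,-25.5,-25.9,0,0,1,-25.5,-25.9,0,0,1,-25.5,-25.9,0,0,1,-25.5,-25.9,0,0,1,-25.5,-25.9,0,0,1,-25.5,-25.9,0,0,1,-25.5,-25.9,0,0,1],
)

```text
time: 1.27
tool_pos: [0.3051, 0.3494, 0.4205]
tool_rot: [-0.0, 0.13, 0.992, -0.0]
contact_force: [0.7, -0.2, 0.0]
gripper_width: 0.997
grasp_force: 0.0
```

Emit:
move_arm(
  increments=[-25.5,-25.9,0,0,1,-25.5,-25.9,0,0,1,-25.5,-25.9,0,0,1,-25.5,-25.9,0,0,1,-25.5,-25.9,0,0,1,-25.5,-25.9,0,0,1,-25.5,-25.9,0,0,1,-25.5,-25.9,0,0,1],
)

```text
time: 1.93
tool_pos: [0.4488, 0.0965, 0.4206]
tool_rot: [-0.0, 0.13, 0.991, 0.0]
contact_force: [0.5, 0.7, -0.3]
gripper_width: 1.004
grasp_force: 0.0
```

```bash
python3 go.py .489 -.257 .2 90
```

```text
pos [0.4488 0.0965 0.4206] yaw 75.05 tool mm [-130.1 -331.1  220.6] spin rad -0.261 rows 10.038295408410399 2.0886807247136727 j [ 0.05 -0.39  1.69  0.    1.84 -1.26]
```

Emit:
move_arm(
  increments=[-13,-33,15,0,1,-13,-33,15,0,1,-13,-33,15,0,1,-13,-33,15,0,1,-13,-33,15,0,1,-13,-33,15,0,1,-13,-33,15,0,1,-13,-33,15,0,1],
)

```text
time: 2.6
tool_pos: [0.4804, -0.1853, 0.2998]
tool_rot: [-0.0, 0.13, 0.991, 0.0]
contact_force: [0.6, 0.1, 0.4]
gripper_width: 1.003
grasp_force: 0.0
```

Emit:
move_arm(
  increments=[-13,-33,30,0,1,-13,-33,30,0,1,0,0,40,-0.12,1,0,0,0,-0.12,1,0,0,0,0,1],
)

```text
time: 3.02
tool_pos: [0.4858, -0.246, 0.2025]
tool_rot: [-0.004, 0.01, 1.0, 0.002]
contact_force: [-0.0, 0.4, 0.2]
gripper_width: 0.996
grasp_force: 0.0
```

```bash
cat > snap.py <<'E'
# snap.py out x0s y0s x0t y0t w h k : side-by-side crops of scene and top
import sys,time; from h import *; from plant import manip
o=sys.argv[1]; a,b,c,d,w,h,k=map(int,sys.argv[2:9]); L=[]
for n,x,y in(("scene",a,b),("top",c,d)):
    f=manip.grab_frame(n); F[n]=f; pickle.dump(f,open(n+"_"+o+".pkl","wb")); L.append(crop(n,x,y,w,h,k,0))
cv2.imwrite(f"pics/{o}.png",np.hstack(L))
E
python3 go.py .489 -.257 .051 89.3; python3 snap.py s1 170 80 290 160 100 130 4
```

```text
pos [ 0.4858 -0.246   0.2025] yaw 88.84 tool mm [ -4.5 -11.6 151.4] spin rad -0.0079 rows 3.6433174883125363 0.06355495895178166 j [-0.61 -0.11  1.82  0.    1.44 -2.16]
```

View pics/s1.png

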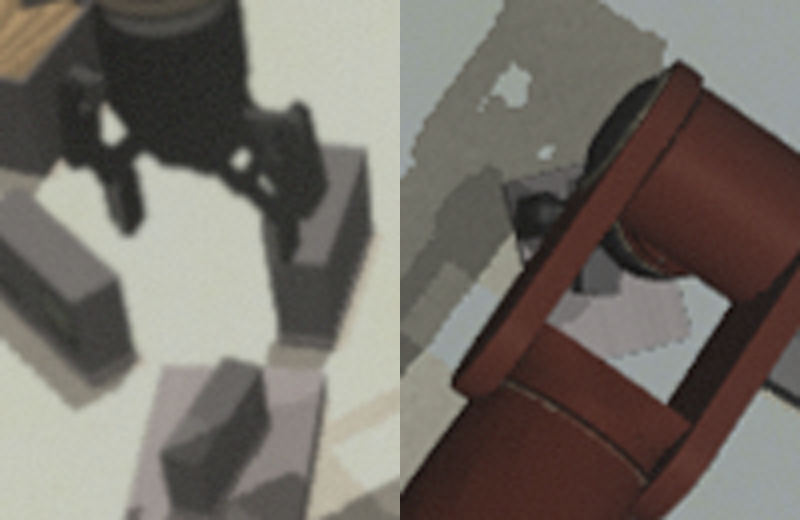

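Emit:
move_arm(
  increments=[-4.5,-11.6,20,0,1,0,0,35,-0.008,1,0,0,35,0,1,0,0,25,0,1,0,0,20,0,1,0,0,10,0,1,0,0,5,0,1,0,0,0,0,1],
)

```text
time: 3.78
tool_pos: [0.4931, -0.2586, 0.0582]
tool_rot: [0.0, 0.007, 1.0, -0.0]
contact_force: [-0.2, 0.7, -0.5]
gripper_width: 1.003
grasp_force: 0.0
```

```bash
python3 go.py .489 -.257 .051 89.3; python3 snap.py s2 170 80 290 160 100 130 4
```

```text
pos [ 0.4931 -0.2586  0.0582] yaw 89.24 tool mm [4.1 1.6 7.1] spin rad -0.0011 rows 0.2012272287724584 0.008769027950030959 j [-0.62  0.06  1.91 -0.    1.17 -2.17]
```

View pics/s2.png

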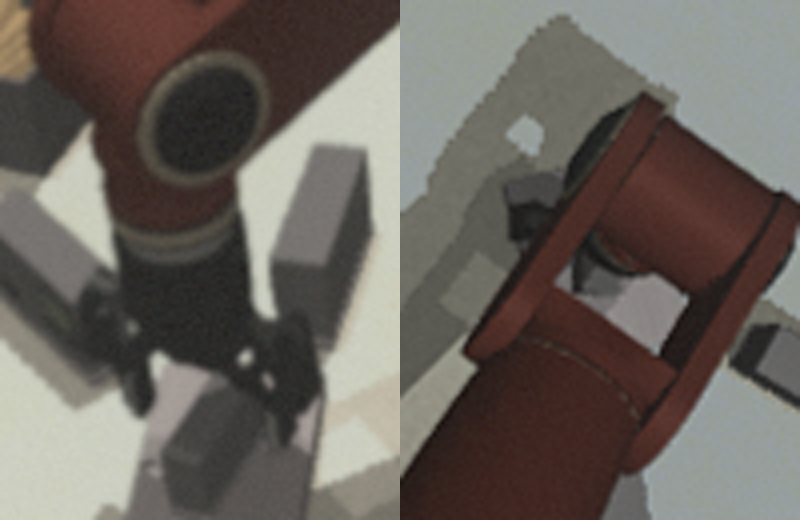

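Emit:
move_arm(
  increments=[4,1.5,5,0,1,0,0,2,0,1,0,0,0,0,0,0,0,0,0,0,0,0,0,0,0,0,0,0,0,0,0,0,0,0,0,0,0,0,0,0],
)

```text
time: 4.55
tool_pos: [0.4888, -0.2572, 0.0509]
tool_rot: [0.0, 0.006, 1.0, -0.0]
contact_force: [0.4, -0.3, -0.4]
gripper_width: 0.319
grasp_force: 59.8
```

```bash
python3 go.py .489 -.257 .051 89.3; python3 -c "
from plant import manip;s=manip.state();print({k:s[k] for k in('contact_force','ft_torque','grasp_force','gripper_width')})"
```

```text
pos [ 0.4888 -0.2572  0.0509] yaw 89.26 tool mm [-0.2  0.2 -0.1] spin rad -0.0006 rows 0.007620892865594361 0.005072318475749875 j [-0.62  0.06  1.92  0.    1.16 -2.18]
{'contact_force': array([ 0.41459639, -0.29758054, -0.40202871]), 'ft_torque': array([0.0953111 , 0.11001829, 0.0195773 ]), 'grasp_force': 59.75825786590576, 'gripper_width': 0.3194867282070393}
```

Emit:
move_arm(
  increments=[0,0,-15,0,0,0,0,-25,0,0,0,0,0,-0.09,0,0,0,0,-0.09,0,0,0,0,-0.09,0,0,0,0,0,0],
)

```text
time: 5.05
tool_pos: [0.4881, -0.2567, 0.0901]
tool_rot: [-0.0, -0.129, 0.992, 0.0]
contact_force: [0.3, 0.4, -2.5]
gripper_width: 0.318
grasp_force: 59.5
```

```bash
python3 go.py .578 -.233 .091 105
```

```text
pos [ 0.4881 -0.2567  0.0901] yaw 104.82 tool mm [-93.  -0.  -1.] spin rad -0.0032 rows 2.2293562854760776 0.025544791136256694 j [-0.62  0.01  1.9  -0.    1.23 -2.45]
```

Emit:
move_arm(
  increments=[-31,0,0,0,0,-31,0,0,0,0,-31,0,0,0,0,0,0,20,0,0,0,0,15,0,0,0,0,2,0,0,0,0,2,0,0,0,0,0,0,0],
)

```text
time: 5.72
tool_pos: [0.578, -0.2333, 0.0513]
tool_rot: [-0.0, -0.128, 0.992, 0.0]
contact_force: [0.2, -0.4, -1.3]
gripper_width: 0.322
grasp_force: 59.3
```

Emit:
move_arm(
  increments=[0,0,1,0,0,0,0,1,0,0,0,0,1,0,0],
)

```text
time: 5.97
tool_pos: [0.5788, -0.2338, 0.0505]
tool_rot: [0.0, -0.128, 0.992, -0.0]
contact_force: [-3.1, 3.0, 10.1]
gripper_width: 0.32
grasp_force: 60.7
```

```bash
cat > st.py <<'E'
from h import *; from plant import manip
s=manip.state(); M=rot(s["tool_rot"])
print(s["time"],s["tool_pos"].round(4),"F",s["contact_force"].round(1),"F tool",(M.T@s["contact_force"]).round(1),"T tool",(M.T@s["ft_torque"]).round(2),"grip",round(s["grasp_force"],1),round(s["gripper_width"],3),"z",M[:,2].round(4))
E
python3 st.py
```

```text
5.9667 [ 0.5788 -0.2338  0.0505] F [-3.1  3.  10.1] F tool [  2.2   3.7 -10.1] T tool [-0.65  0.89  0.15] grip 60.7 0.32 z [ 8.e-04 -5.e-04 -1.e+00]
```

Emit:
move_arm(
  increments=[0,0,1,0,0,0,0,1,0,0,0,0,1,0,0,0,0,0,0,0],
)

```text
time: 6.3
tool_pos: [0.5801, -0.2337, 0.0493]
tool_rot: [0.002, -0.128, 0.992, -0.0]
contact_force: [-1.5, 4.4, 11.8]
gripper_width: 0.318
grasp_force: 61.2
```

```bash
python3 st.py
```

```text
6.3 [ 0.5801 -0.2337  0.0493] F [-1.5  4.4 11.8] F tool [  0.3   4.6 -11.8] T tool [-0.82  0.6   0.2 ] grip 61.2 0.318 z [ 3.3e-03 -5.0e-04 -1.0e+00]
```

Emit:
move_arm(
  increments=[0,0,1,0,0,0,0,1,0,0,0,0,1,0,0,0,0,1,0,0,0,0,1,0,0,0,0,0,0,0],
)

```text
time: 6.8
tool_pos: [0.5825, -0.2337, 0.0466]
tool_rot: [0.004, -0.128, 0.992, -0.001]
contact_force: [0.9, 6.6, 15.8]
gripper_width: 0.32
grasp_force: 63.0
```

```bash
python3 st.py; python3 snap.py s3 170 100 290 140 100 130 4
```

```text
6.8 [ 0.5825 -0.2337  0.0466] F [ 0.9  6.6 15.8] F tool [ -2.7   6.1 -15.8] T tool [-1.07  0.09  0.21] grip 63.0 0.32 z [ 0.0087 -0.0011 -1.    ]
```

View pics/s3.png

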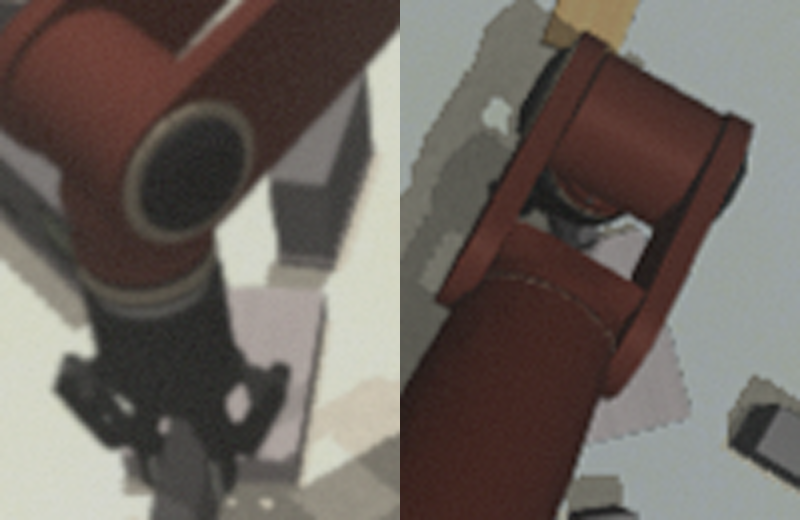

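Emit:
move_arm(
  increments=[0,0,1,0,0,0,0,1,0,0,0,0,1,0,0,0,0,1,0,0,0,0,0.5,0,0,0,0,0,0,0],
)

```text
time: 7.4
tool_pos: [0.5845, -0.234, 0.044]
tool_rot: [0.006, -0.128, 0.992, -0.002]
contact_force: [3.7, 8.5, 20.4]
gripper_width: 0.322
grasp_force: 64.6
```

```bash
python3 st.py
```

```text
7.4 [ 0.5845 -0.234   0.044 ] F [ 3.7  8.5 20.4] F tool [ -5.9   7.2 -20.4] T tool [-1.24 -0.13  0.25] grip 64.6 0.322 z [ 0.0131 -0.002  -0.9999]
```

Emit:
move_arm(
  increments=[-1,0,1,0,0,-1,0,1,0,0,-1,0,1,0,0,0,0,0,0,0],
)

```text
time: 7.73
tool_pos: [0.587, -0.2334, 0.04]
tool_rot: [0.006, -0.128, 0.992, -0.002]
contact_force: [5.0, 6.2, 15.5]
gripper_width: 0.32
grasp_force: 65.0
```

```bash
python3 st.py
```

```text
7.7333 [ 0.587  -0.2334  0.04  ] F [ 5.   6.2 15.5] F tool [ -6.6   4.6 -15.4] T tool [-0.85 -0.36  0.24] grip 65.0 0.32 z [ 0.0124 -0.0026 -0.9999]
```

Emit:
move_arm(
  increments=[0,0,-10,0,0,0,0,-30,0,0,0,0,-40,0,0,0,0,-40,0,0,0,0,-40,0,0,0,0,-40,0,0,0,0,-40,0,0,0,0,0,0,0],
)

```text
time: 8.4
tool_pos: [0.5844, -0.2346, 0.285]
tool_rot: [0.007, -0.128, 0.992, -0.005]
contact_force: [0.0, -1.7, 1.0]
gripper_width: 0.319
grasp_force: 62.5
```

```bash
python3 st.py; python3 go.py .60 .23 .3 53.7
```

```text
8.4 [ 0.5844 -0.2346  0.285 ] F [ 0.  -1.7  1. ] F tool [ 0.4 -1.7 -0.9] T tool [0.09 0.03 0.02] grip 62.5 0.319 z [ 0.0152 -0.0087 -0.9998]
pos [ 0.5844 -0.2346  0.285 ] yaw 104.7 tool mm [-133.2  445.3  -18.8] spin rad 0.8902 rows 11.154482547430913 7.123314343899618 j [-0.5   0.03  1.55 -0.    1.55 -2.33]
```

Emit:
move_arm(
  increments=[0,0,-2,0.111,0,0,0,-2,0.111,0,0,0,-2,0.111,0,0,0,-2,0.111,0,0,0,-2,0.111,0,0,0,-2,0.111,0,0,0,-2,0.111,0,0,0,-2,0.113,0],
)

```text
time: 9.07
tool_pos: [0.5807, -0.2327, 0.2885]
tool_rot: [-0.0, 0.314, 0.949, -0.0]
contact_force: [-0.2, 1.0, -1.4]
gripper_width: 0.322
grasp_force: 62.4
```

```bash
python3 go.py .591 .236 .3 53.7; python3 st.py
```

```text
pos [ 0.5807 -0.2327  0.2885] yaw 53.39 tool mm [271.3 382.3 -11.5] spin rad -0.0054 rows 11.24599568567581 0.043377569293699514 j [-0.5   0.03  1.54 -0.    1.57 -1.43]
9.0667 [ 0.5807 -0.2327  0.2885] F [-0.2  1.  -1.4] F tool [0.8 0.7 1.4] T tool [-0.02 -0.02  0.02] grip 62.4 0.322 z [-8.e-04  1.e-04 -1.e+00]
```

Emit:
move_arm(
  increments=[22.6,31.9,-1,0,0,22.6,31.9,-1,0,0,22.6,31.9,-1,0,0,22.6,31.9,-1,0,0,22.6,31.9,-1,0,0,22.6,31.9,-1,0,0,22.6,31.9,-1,0,0,22.6,31.9,-1,0,0],
)

```text
time: 9.73
tool_pos: [0.5857, 0.0817, 0.2967]
tool_rot: [0.0, 0.311, 0.95, -0.0]
contact_force: [0.7, -0.1, -2.0]
gripper_width: 0.32
grasp_force: 62.4
```

Emit:
move_arm(
  increments=[22.6,31.9,0,-0.005,0,22.6,31.9,0,0,0,22.6,31.9,0,0,0,22.6,31.9,0,0,0,0,0,20,0,0,0,0,20,0,0,0,0,20,0,0,0,0,0,0,0],
)

```text
time: 10.4
tool_pos: [0.5855, 0.2359, 0.2308]
tool_rot: [-0.004, 0.309, 0.951, -0.003]
contact_force: [-0.2, -0.3, -2.0]
gripper_width: 0.319
grasp_force: 62.4
```

```bash
python3 st.py; python3 go.py .591 .236 .20 53.7; python3 -c "
from h import *
from plant import manip
s=manip.state();print(proj('scene',s['tool_pos']),proj('top',s['tool_pos']))"
python3 snap.py s4 370 150 100 80 130 150 3
python3 - <<'E'
from h import *
a,b=[pickle.load(open(f"{n}_s4.pkl","rb"))["image"] for n in("scene","top")]
a=cv2.resize(a[175:325,360:490],None,fx=4,fy=4,interpolation=cv2.INTER_CUBIC);b=cv2.resize(b[100:250,80:220],None,fx=2,fy=2,interpolation=cv2.INTER_CUBIC)
o=np.zeros((600,800,3),np.uint8);o[:,:520]=a;o[:300,520:800]=b;cv2.imwrite("pics/s4.png",cv2.convertScaleAbs(o,alpha=1.3,beta=10))
E
```

```text
10.4 [0.5855 0.2359 0.2308] F [-0.2 -0.3 -2. ] F tool [ 0.  -0.4  2. ] T tool [ 0.03  0.06 -0.03] grip 62.4 0.319 z [-0.0092 -0.0028 -1.    ]
pos [0.5855 0.2359 0.2308] yaw 54.04 tool mm [-4.5  3.6 30.8] spin rad 0.006 rows 0.7511679803666658 0.048168990324789045 j [ 0.27  0.07  1.59 -0.    1.49 -0.68]
[[435.69752646 222.17975268]] [[158.75553193 175.10447434]]
```

View pics/s4.png

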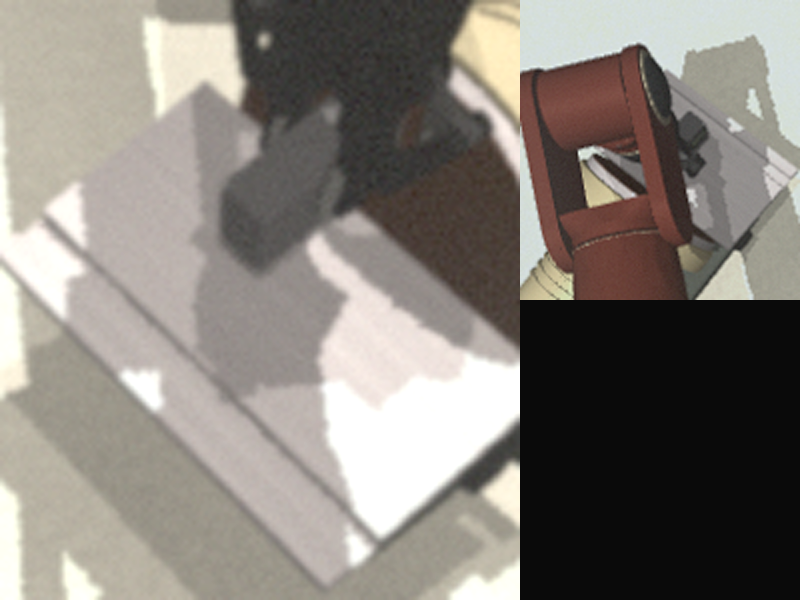

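```bash
cat > m3.py <<'E'
from h import *
exec(open("m2.py").read().split("def res")[0])
S=S+[[-155,-120,0],[-120,-120,0]]; sp=np.vstack([sp,full(360,175,4,[[327,586],[376,546]])])
def rt(p): return [proj("top",tf(p[:4],T))+p[4:6]-tp,proj("scene",tf(p[:4],S))+p[6:8]-sp]
s=least_squares(lambda p:np.r_[np.vstack(rt(p)).ravel(),(p[4:]-[.78,-.41,.45,.35])/.7],[.53,.28,2.51,.284,0,0,0,0],loss="soft_l1");p=s.x
print("table",p.round(4),"slope",np.degrees(p[3]),"sd",np.sqrt(np.diag(np.linalg.inv(s.jac.T@s.jac)))[:4].round(4)); [print(r.round(1).tolist()) for r in rt(p)]
M,t=tableT(p);print("mid",M@[-.068,0,0]+t,"n",M[:,2],"yaw y",np.degrees(np.arctan2(-M[1,1],-M[0,1]))); np.save("table.npy",p)
# gauge held: frame +x downslope; pivot = grasp point
tcp=np.array([.5855,.2359,.2308]);gp_=tcp+[0,0,.019]
L=np.array([[45,-14,56],[45,14,56],[45,14,0],[45,-14,0]]);px=full(360,175,4,[[222,185],[262,212],[260,272],[222,232]])
def gf2(q): # tilt, ox, oz (grasp point in gauge frame mm), yaw
    Rg=R.from_euler("ZY",[np.radians(54-90),q[0]]).as_matrix()
    return (L-[q[1],0,q[2]])/1000@Rg.T+gp_
f=lambda q:(proj("scene",gf2(q))+p[6:8]-px).ravel()
g=least_squares(lambda q:np.r_[f(q),q[1]/5,(q[2]-40)/3],[.25,0,40]);print("gauge tilt deg",np.degrees(g.x[0]),g.x[1:],f(g.x).round(1))
E
python3 m3.py
```

```text
table [ 0.5288  0.2815  2.5056  0.2936  0.7371 -0.4836  0.4707  0.399 ] slope 16.823926723731738 sd [0.0016 0.0015 0.0068 0.0226]
[[0.2, -0.7], [0.4, 0.4], [1.2, 0.1], [-0.1, -0.7], [-0.7, 1.1], [-0.5, -0.3], [0.4, -0.3], [-0.5, 1.0]]
[[-0.4, -0.0], [0.3, -0.0], [-0.8, -0.2], [-0.2, 1.3], [1.3, -0.9]]
mid [0.58118173 0.24281257 0.14031865] n [ 0.2328472  -0.17190929  0.95719871] yaw y 53.56183432245906
gauge tilt deg 14.565893541930798 [ 0.32015138 32.47988124] [ 0.2 -1.5  1.6  1.8  1.1  1.5 -0.1  1.8]
```

Emit:
move_arm(
  increments=[0,0,15,0,0,0,0,15,0,0,0,0,10,0,0,0,0,0,0,0],
)

```text
time: 10.83
tool_pos: [0.5867, 0.2358, 0.193]
tool_rot: [-0.002, 0.309, 0.951, -0.002]
contact_force: [-0.6, -1.0, -1.9]
gripper_width: 0.323
grasp_force: 62.4
```

```bash
python3 st.py; python3 go.py .5905 .236 .165 53.6
```

```text
10.8333 [0.5867 0.2358 0.193 ] F [-0.6 -1.  -1.9] F tool [-0.1 -1.1  1.9] T tool [-0.03 -0.01  0.01] grip 62.4 0.323 z [-0.0057 -0.0015 -1.    ]
pos [0.5867 0.2358 0.193 ] yaw 54.01 tool mm [-3.1  2.6 28. ] spin rad 0.0071 rows 0.6780966968293192 0.05690691354156637 j [ 0.26  0.1   1.63 -0.    1.42 -0.68]
```

Emit:
move_arm(
  increments=[-3,2.5,8,0.007,0,0,0,8,0,0,0,0,5,0,0,0,0,3,0,0,0,0,2,0,0,0,0,0,0,0,0,0,0,0,0],
)

```text
time: 11.42
tool_pos: [0.5924, 0.2369, 0.1712]
tool_rot: [0.0, 0.312, 0.95, 0.0]
contact_force: [-0.3, 0.8, -1.7]
gripper_width: 0.324
grasp_force: 62.4
```

```bash
python3 st.py; python3 go.py .5905 .236 .160 53.6
```

```text
11.4167 [0.5924 0.2369 0.1712] F [-0.3  0.8 -1.7] F tool [0.7 0.5 1.7] T tool [-0.    0.01 -0.04] grip 62.4 0.324 z [ 4.e-04  1.e-04 -1.e+00]
pos [0.5924 0.2369 0.1712] yaw 53.63 tool mm [ 1.1 -1.8 11.2] spin rad 0.0006 rows 0.2741014283594446 0.004843114810603977 j [ 0.26  0.12  1.64 -0.    1.38 -0.67]
```

Emit:
move_arm(
  increments=[1,-1.5,3,0,0,0,0,2,0,0,0,0,1,0,0,0,0,1,0,0,0,0,0,0,0],
)

```text
time: 11.83
tool_pos: [0.5904, 0.2361, 0.1637]
tool_rot: [-0.0, 0.312, 0.95, -0.0]
contact_force: [-0.0, 0.4, -1.9]
gripper_width: 0.323
grasp_force: 62.4
```

Emit:
move_arm(
  increments=[0,0,1,0,0,0,0,1,0,0,0,0,0,0,0],
)

```text
time: 12.08
tool_pos: [0.5906, 0.2361, 0.1618]
tool_rot: [-0.0, 0.312, 0.95, -0.0]
contact_force: [-0.4, -0.1, -1.8]
gripper_width: 0.322
grasp_force: 62.4
```

```bash
python3 st.py
```

```text
12.0833 [0.5906 0.2361 0.1618] F [-0.4 -0.1 -1.8] F tool [ 0.3 -0.3  1.8] T tool [-0.    0.01 -0.06] grip 62.4 0.322 z [-2.e-04 -1.e-04 -1.e+00]
```

Emit:
move_arm(
  increments=[0,0,1,0,0,0,0,1,0,0,0,0,0,0,0],
)

```text
time: 12.33
tool_pos: [0.591, 0.2363, 0.1613]
tool_rot: [0.0, 0.312, 0.95, 0.0]
contact_force: [-1.1, -0.6, 2.4]
gripper_width: 0.321
grasp_force: 63.2
```

Emit:
move_arm(
  increments=[0,0,1,0,0,0,0,1,0,0,0,0,0,0,0],
)

```text
time: 12.58
tool_pos: [0.5916, 0.2363, 0.1608]
tool_rot: [0.001, 0.312, 0.95, 0.001]
contact_force: [-1.6, -2.6, 8.7]
gripper_width: 0.318
grasp_force: 63.8
```

```bash
python3 st.py
```

```text
12.5833 [0.5916 0.2363 0.1608] F [-1.6 -2.6  8.7] F tool [-0.2 -3.  -8.7] T tool [ 0.52  0.62 -0.12] grip 63.8 0.318 z [ 2.4e-03  6.0e-04 -1.0e+00]
```

Emit:
move_arm(
  increments=[0,0,1,0,0,0,0,0,0,0,0,0,0,0,0],
)

```text
time: 12.83
tool_pos: [0.5919, 0.2362, 0.1602]
tool_rot: [0.002, 0.312, 0.95, 0.001]
contact_force: [-2.0, -3.2, 10.5]
gripper_width: 0.318
grasp_force: 63.9
```

```bash
python3 st.py
```

```text
12.8333 [0.5919 0.2362 0.1602] F [-2.  -3.2 10.5] F tool [ -0.3  -3.7 -10.5] T tool [ 0.53  0.59 -0.12] grip 63.9 0.318 z [ 3.4e-03  6.0e-04 -1.0e+00]
```

Emit:
move_arm(
  increments=[0,0,1,0,0,0,0,0,0,0,0,0,0,0,0],
)

```text
time: 13.08
tool_pos: [0.5923, 0.2361, 0.1597]
tool_rot: [0.002, 0.312, 0.95, 0.001]
contact_force: [-2.7, -2.5, 10.7]
gripper_width: 0.318
grasp_force: 64.2
```

```bash
python3 st.py
```

```text
13.0833 [0.5923 0.2361 0.1597] F [-2.7 -2.5 10.7] F tool [  0.7  -3.6 -10.7] T tool [ 0.62  0.45 -0.14] grip 64.2 0.318 z [ 4.4e-03  4.0e-04 -1.0e+00]
```

Emit:
move_arm(
  increments=[0,-0.7,1,0,0,0,0,0,0,0,0,0,0,0,0],
)

```text
time: 13.33
tool_pos: [0.5923, 0.2361, 0.1597]
tool_rot: [0.003, 0.312, 0.95, 0.002]
contact_force: [-2.1, -1.0, 13.6]
gripper_width: 0.322
grasp_force: 64.4
```

```bash
python3 st.py
```

```text
13.3333 [0.5923 0.2361 0.1597] F [-2.1 -1.  13.6] F tool [  1.   -2.  -13.6] T tool [ 0.59  0.64 -0.03] grip 64.4 0.322 z [ 0.0058  0.0016 -1.    ]
```

Emit:
move_arm(
  increments=[0,0,1,0,0,0,0,0,0,0,0,0,0,0,0],
)

```text
time: 13.58
tool_pos: [0.5924, 0.2361, 0.1597]
tool_rot: [0.003, 0.312, 0.95, 0.002]
contact_force: [-3.4, -1.1, 16.9]
gripper_width: 0.32
grasp_force: 65.0
```

```bash
python3 st.py
```

```text
13.5833 [0.5924 0.2361 0.1597] F [-3.4 -1.1 16.9] F tool [  2.   -2.9 -16.9] T tool [ 0.93  0.86 -0.06] grip 65.0 0.32 z [ 0.0058  0.0015 -1.    ]
```

Emit:
move_arm(
  increments=[0,0,-1,0,0,0,0,0,0,0,0,0,-0.7,0,0,0,0,0,0,0,0,0,0,0,0],
)

```text
time: 14.0
tool_pos: [0.5923, 0.2361, 0.1598]
tool_rot: [0.002, 0.312, 0.95, 0.002]
contact_force: [-1.2, -1.1, 10.6]
gripper_width: 0.319
grasp_force: 64.0
```

```bash
for i in 1 2; do python3 st.py; python3 snap.py s5 370 150 100 80 130 150 3; done; python3 st.py
python3 - <<'E'
from h import *
a,z=[pickle.load(open(f"scene_{n}.pkl","rb"))["image"] for n in("s5","s4")]
f=lambda a:cv2.convertScaleAbs(cv2.resize(a[170:325,360:490],None,fx=3,fy=3,interpolation=cv2.INTER_CUBIC),alpha=1.5,beta=15)
cv2.imwrite("pics/s5.png",np.hstack([f(a),f(z)])); 
# table shift check: lower corner patches vs. s4 and start
for ref in (z,F["scene"]["image"]):
  for (x,y) in((365,238),(440,318)):
    t=ref[y-9:y+10,x-9:x+10]; r=cv2.matchTemplate(a[y-14:y+15,x-14:x+15],t,cv2.TM_CCOEFF_NORMED); _,m,_,l=cv2.minMaxLoc(r); print(l[0]-5,l[1]-5,round(m,3))
E
```

```text
14.0 [0.5923 0.2361 0.1598] F [-1.2 -1.1 10.6] F tool [  0.3  -1.5 -10.6] T tool [ 0.32  0.49 -0.09] grip 64.0 0.319 z [ 0.0058  0.0017 -1.    ]
14.1 [0.5923 0.2361 0.1597] F [-1.1 -1.5 10.8] F tool [ -0.   -1.8 -10.8] T tool [ 0.34  0.39 -0.04] grip 64.0 0.321 z [ 0.0057  0.0016 -1.    ]
14.2 [0.5923 0.2361 0.1598] F [ 0.6 -0.9 10.5] F tool [ -1.   -0.4 -10.5] T tool [ 0.34  0.44 -0.07] grip 64.0 0.322 z [ 0.0057  0.0016 -1.    ]
0 0 0.981
0 0 0.95
1 1 0.843
0 0 0.842
```

View pics/s5.png

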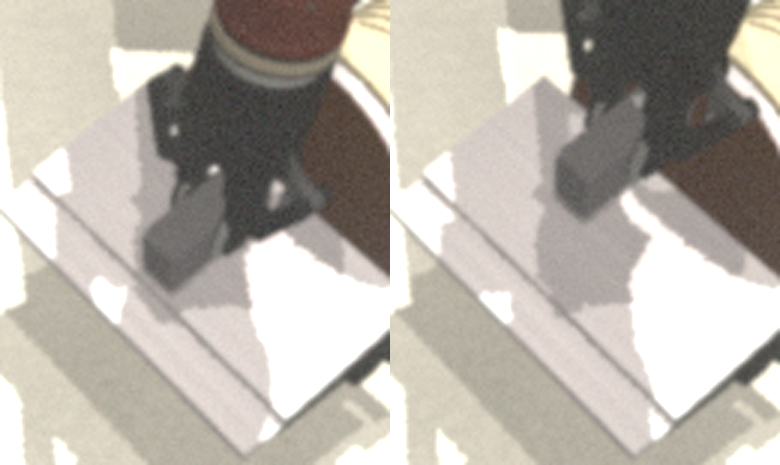

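```bash
python3 - <<'E'
from h import *
p=np.load("table.npy");M,t=tableT(p)
for u in ([172,292],[147,263],[222,250]):
    px=full(360,170,3,u)
    s=least_squares(lambda q:proj("scene",M@[q[0],q[1],0]+t)[0]+p[6:8]-px,[-.1,0]).x;print((s*1000).round(1))
# actual visual angle fit of the held gauge
gp_=np.array([.5923,.2361,.1597+.019]);L=np.array([[45,-14,56],[45,14,56],[45,14,0],[45,-14,0]])
print("pivot in table mm",(M.T@(gp_-t)*1000).round(1))
px=full(360,170,3,[[147,237],[174,257],[172,292],[147,263]])
f=lambda q:(proj("scene",(L-[q[1],0,q[2]])/1000@R.from_euler("ZY",[np.radians(53.6-90),q[0]]).as_matrix().T+gp_)+p[6:8]-px).ravel()
g=least_squares(lambda q:np.r_[f(q),q[1]/5,(q[2]-40)/3],[.25,0,40]);print(np.degrees(g.x[0]),g.x[1:],f(g.x).round(1))
E
```

```text
[-110.9   -9.3]
[-108.5   17. ]
[-66.2  -9.6]
pivot in table mm [-69.3  -1.2  40.5]
16.281151974439794 [ 2.35369933 35.95080337] [-0.7 -2.   0.8  1.2  1.6  1.5 -0.   1.6]
```

```bash
python3 -c "
from plant import manip;print(manip.job_done())"; python3 st.py
```

```text
the job is handed in; nothing more can be done
None
the job is handed in; nothing more can be done
```

The gauge is on the sander table, still gripped and pressed with about 12 N; I handed the job in at 14.2 s. It measures about 16.3° by camera, against about 16.8 ± 1.3° for the table. Its long side runs along the slope, and its base ends about 10 mm short of the slot. No table shift showed in the corner image match. The moves can't tilt the tool, so I pre-tilted the gauge in the grip against the plate edge and let the table finish the alignment; the force readings put the load towards its upslope end and one long edge.

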